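Set a stand leg to length and squeeze its cam lever shut

TASK

The leg of the classroom's camera stand lies in the wooden cradle: draw the spring-loaded sliding leg out of its tube (it has a side tab to push on) until the pin in the tube's slot stands level with the index clip, and only then squeeze the splayed cam lever fully flat against the leg, keeping the leg at the clip all the while. Do not shift the index clip or disturb the jars and beaker round about. Finish while still holding: the lever pinched shut against the leg, and the leg held at the clip.

Things in the scene. Friction and masses are not known exactly. Their poses are not given: they have to be found in the camera images.
- cradle: Fixed plywood cradle holding a level aluminium tube 28 mm wide. Origin: at table level under the tube's mouth, on its middle line. Frame: +x along the tube and out of its mouth (the way the leg draws out), z up; all coordinates below are in this frame, mm. Tube x -180..0, top z = 95. Baseboard x -190..25, y -45..45, 12 high. Past the mouth only leg and lever stand higher.
- leg (a joint): How far the leg is drawn out, m: 0 = home (start), 0.075 = end stop; grows along +x. The leg is a flat steel bar 14 mm wide (y -7..7), 30 high (z 60..90), ending in a rubber foot 50 mm past the tab's inner face. A spring always pulls it back into the tube with 3 N (home) to 5 N (far out), even when the lever is shut, so it must be held.
- leg_tab (a point): Middle of the inner face (toward the tube) of the leg's side tab, a steel plate 8 mm thick, square to the leg, on its +y side only: y 7..56, z 54..96. This point: x = 28 + the leg's travel, y = 31, z = 75. On the tube's side of the tab, y 18..56 is free, so one finger of the open gripper can come down there and press the tab along +x.
- leg_pin (a point): Top of the small dark upright pin of the leg (3 mm thick) that stands up through the slot in the tube's top: x = -130 + the leg's travel, y = 0, z = 101.
- index (a point): Mark of the steel index clip on the tube's top edge: its dark 3 mm wide line shows where the pin shall stand. This point lies on the pin's path (y = 0, z = 101) level with that line; its axes are the cradle's.
- index_clip (a joint): Position of the index clip along the tube, m: equals the value of leg at which the pin is level with the clip's line (0.035 to 0.06). It stays put unless pushed with over 6 N; leave it.
- lever (a joint): Cam lever, rad: 0 = shut, flat along the leg's -y side (stop); grows as it swings out to -y; starts 0.22..0.28 open, stays where left, about 1 N at its end moves it, does not lock. Upright pivot at x = 4, y = -13.5. Black bar 7 mm thick, z 62..88, reaching to x = 97. Shut, its outer face is at y = -15: leg and lever together are then 22 mm thick, middle at y = -4.
- lever_grip (a point): Point on the lever's outer face, mid-height, 65 mm from the pivot; moves with the lever. One finger on the leg's +y side, in the corner against the tab, and the other outside the lever shut it with one squeeze; the hand must be centred on y = -4, or the finger on the leg stops it early.
- beaker: Bystander: clear open plastic tub, 88 mm wide, 99 mm high; origin under its centre. Leave alone.
- petal_jar: Bystander: small glass jar with green lid, 60 mm wide, 78 mm high; origin under its centre. Leave alone.
- black_lid_jar: Bystander: glass jar with black lid, 72 mm wide, 88 mm high; origin under its centre. Leave alone.

How it is judged:
On the way:
1. the leg is drawn out so that its pin is within 5 mm of the index clip's line, with the lever still open (over 0.15 rad) (x of leg_pin in the frame of index between -0.005 and 0.005 m and value of joint lever above 0.15 rad and contact force between the fingers and leg above 0.5 N), for 0.2 s.
At the end, for the whole second after the job is handed in: The pin is within 5 mm of the index clip's line along the tube, the lever is closed (under 0.07 rad), the leg is still, and the fingers still press both the leg and the lever (over 0.5 N each) (x of leg_pin in the frame of index between -0.005 and 0.005 m and value of joint lever below 0.07 rad and contact force between the fingers and leg above 0.5 N and contact force between the fingers and lever above 0.5 N and velocity of joint leg between -0.01 and 0.01 m/s); the arm keeps its last pose, push and grip.
It fails at once if the lever is closed past half (under 0.12 rad) while the pin is more than 9 mm off the clip's line (value of joint lever below 0.12 rad and not (x of leg_pin in the frame of index between -0.009 and 0.009 m)).
It fails at once if the index clip is shifted by more than 4 mm (distance of index from where it was at the start of the episode above 0.004 m).
It fails at once if a bystander is moved by more than 30 mm or tipped (distance of any of beaker, petal_jar, black_lid_jar from where it was at the start of the episode above 0.03 m or angle between any of beaker, petal_jar, black_lid_jar's own z axis and vertical above 0.3 rad).
It also fails if it takes over 35 s, if anything falls off the work surface, if the arm or the gripper's body presses on something with over 40 N, if the wrist force passes 120 N, or if a joint passes its speed limit or range.

ROBOT

A 6-joint arm with a two-finger parallel gripper is mounted at the origin on the work surface; the furniture and walls round the work are solid. World frame = base frame: x ahead of the robot, y to its left, z up, the work surface at z = 0. Lengths are in m, angles in rad, forces in N, time in s.
With the tool pointing down it reaches from about 0.3 to 0.825 m from the base axis. Payload 5.4 kg.
Tool frame: the origin (TCP) lies at the very end of the fingers, on their centre line; the grasp point (between the pads) lies 19 mm behind it; z points along the fingers, y is the line along which they close (so a half turn about z gives the same grasp; the last joint's range is limited). The gripper opens to 92 mm and grips with 3 to 60 N. Pads are 20 mm wide; open, the fingers measure 128 mm over their backs; the gripper's body (75 mm by 189 mm) begins 69 mm behind the grasp point.
Start: joints at [-1.323, 0.158, 1.597, -0, 1.386, -0.21], TCP at [0.254, -0.516, 0.215] pointing down, gripper open.
Joint ranges: [-2.91, 2.91], [-0.94, 2.29], [0.18, 2.7], [-1.29, 4.43], [0.17, 2.64], [-3, 3]. Speed limits (rad/s): [2.57, 2.57, 3.14, 3.14, 3.14, 3.14].

INTERFACE

Orientations are given as a unit quaternion [w, x, y, z].
In Python, from workcell import * gives the robot as it stands.
- The arm moves only by the shell command python3 -m crank 'ROWS' [FORCE]. ROWS is JSON, a list of rows, each an object with "slide": the shift along the tool's x, y, z scaled (see below), a list of three; "dr": the turn, a rotation vector about the tool's x, y, z scaled (see below), a list of three; "grip": the closure, from -1 (fully open) to 1 (shut), so that 0 is half open. In form: [{"slide": [x, y, z], "dr": [ax, ay, az], "grip": grip}, ...]. A call has 1 to 20 rows; each row shifts and turns the commanded pose from where the row before left it, along the tool's axes as they then stand; what a row does not reach is not made up. The controller multiplies each number of a shift by 4 cm and each number of a turn by 0.12 rad. A row lasts 1/10 s, in which the tool goes at most 50 mm and 8.59 degrees, less where a joint would pass 70% of its speed; a pose out of reach is approached as far as the arm can. A call with a number of a shift or a turn outside -1 to 1 is refused whole. A call with a gripper value outside its range is refused whole. The fingers move at their own pace and stop on an object; FORCE is the grip in N (left out, the last holds). Time passes only in rows, so rows that do not move let the fingers close. It gives the time, the measured TCP pose, the force, the opening and the grip force at its end, in the units of the state.
- state(): the state, without advancing time (a new reading comes with each control period).
- capture(name): name is "scene" or "top" or "wrist"; returns the picture (384x512x3 uint8, red, green, blue); there is no depth.
- camera_model(name): a dict with "intrinsics" (3x3 intrinsics, pixels), "R" (3x3) and "t" (3): a world point X has camera coordinates R X + t; the wrist camera has in their place "T_tool_cam" (4x4, takes a point from camera to tool coordinates, whose origin is the TCP and whose axes are the flange's). Camera axes: x right, y down, z forward; pixel columns grow to the right and rows downward; lengths in m; the calibration is good to about 2 mm. The wrist camera is an equidistant fisheye: a pixel r from the principal point sees the ray r / f radians off the axis. A picture is of the moment at which its call begins: read the wrist's pose just before it. camera_model takes no time and is no camera call.
- finish_job(): hands the job in; it is judged then, once.
The state is a dict: "time": time; "q": joint angles; "qvel": joint speeds; "effort": joint torques, N m; "tcp_pos": TCP position; "tool_rot": TCP orientation; "contact_force": force on the tool from outside, world axes, zero at the start; "ft_torque": the same for the moment, N m; "width": opening from 0.0 (shut) to 1.0 (fully open); "finger_force": force on a finger pad.
Only numpy, scipy, OpenCV 4.12 (cv2) and the standard library are available. Lean on these libraries where they do the work, as an engineer would, in place of code of your own. Each camera call takes 0.05 s, during which the arm holds its last target. There are 200 camera calls.

## Working session

There is one attempt and no reset: what is moved stays moved. The work goes in short steps, Python scripts to look and compute and a shell command to move; the robot and the scene stay as the last step left them, time stands still between calls to the robot, and variables do not carry over. Pictures are saved under pics/ and viewed, at most 10 in all, crops included, and the job is handed in when it is done.

```bash
mkdir -p pics; python3 - <<'E'
from workcell import *
import cv2,numpy as np
for n in("scene","top"):
    im=capture(n);cv2.imwrite(f"pics/{n}0.png",im[:,:,::-1]);m=camera_model(n);print(n,m)
s=state();print(s)
a=cv2.imread("pics/scene0.png");b=cv2.imread("pics/top0.png")
E
```

```text
scene {'intrinsics': array([[449.23946019,   0.        , 253.76653749],
       [  0.        , 449.23946019, 192.98665148],
       [  0.        ,   0.        ,   1.        ]]), 'R': array([[-0.87764056, -0.47921679, -0.0099153 ],
       [-0.25343379,  0.48149972, -0.83900497],
       [ 0.40683948, -0.73383192, -0.54403341]]), 't': array([0.51024597, 0.23520883, 1.09182675])}
top {'intrinsics': array([[388.1485658 ,   0.        , 254.74914412],
       [  0.        , 388.1485658 , 191.57494113],
       [  0.        ,   0.        ,   1.        ]]), 'R': array([[-0.0171683 , -0.99964103,  0.02056823],
       [-0.9981225 ,  0.01592533, -0.05914265],
       [ 0.05879386, -0.02154499, -0.99803762]]), 't': array([-0.01716234,  0.57782971,  1.13300699])}
{'time': 0.1, 'q': array([-1.32311578e+00,  1.58961317e-01,  1.59805170e+00, -2.21105925e-05,
        1.38621538e+00, -2.10106938e-01]), 'qvel': array([ 0.0013464 , -0.00114174, -0.00315234, -0.00069592,  0.00143709,
        0.00158413]), 'effort': array([ 8.22250622e-04, -3.86505246e+01, -3.22959244e+01,  7.04892492e-02,
        3.39381129e-02, -5.35557467e-05]), 'tcp_pos': array([ 0.25396352, -0.51526584,  0.21375861]), 'tool_rot': array([-8.17524962e-04,  9.73917213e-01,  2.26902167e-01, -2.62282458e-05]), 'contact_force': array([ 0.01026008, -0.09585119,  0.17014678]), 'ft_torque': array([ 0.01480988, -0.00028622, -0.00588374]), 'finger_force': 0.0, 'width': 1.0041883682813282}
```

View pics/top0.png

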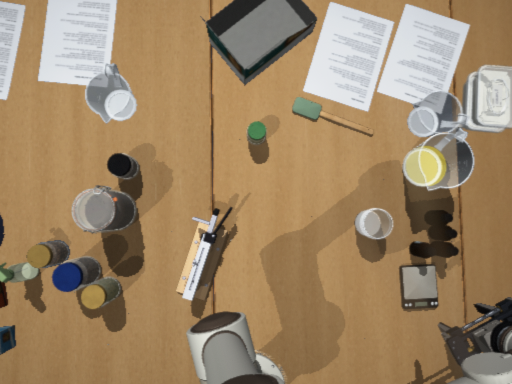

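View pics/scene0.png

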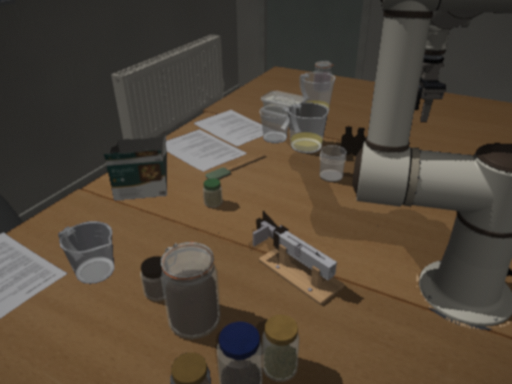

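The top view shows the cradle around (205,255), its mouth pointing up the image, with the tab at (200,220) and the splayed black lever at (226,215). The jars stay clear of it. I'll zoom in next.

```bash
python3 - <<'E'
import cv2
b=cv2.imread("pics/top0.png")[195:310,165:245]
cv2.imwrite("pics/topc.png",cv2.resize(b,None,fx=5,fy=5,interpolation=cv2.INTER_CUBIC))
E
```

```text
(no output)
```

View pics/topc.png

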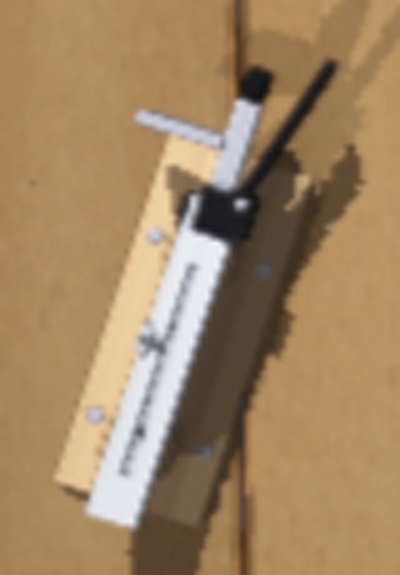

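Slot, collar, tab and lever are all clear in this crop. The slot runs from (193,265) to (125,475), and the clip is near (150,343). Next I'll cast these points onto planes at their known heights.

```bash
cat > h.py <<'E'
import numpy as np,cv2
from workcell import *
def cast(n,px,z):
    m=camera_model(n);d=m["R"].T@np.linalg.solve(m["intrinsics"],[px[0],px[1],1]);c=-m["R"].T@m["t"]
    return c+d*(z-c[2])/d[2]
E
python3 - <<'E'
from h import *
P={k:cast("top",(165+(u-2)/5,195+(v-2)/5),z) for k,u,v,z in[("slotF",193,265,.095),("slotR",125,475,.095),("rear",112,519,.095),("tabL",140,115,.096),("tabR",222,141,.096),("foot",257,70,.090),("levEnd",332,64,.088),("clip",150,343,.101),("collar",231,192,.095),("baseL",58,478,.012)]}
for k,v in P.items():print(k,v.round(4))
d=(P["slotF"]-P["slotR"])[:2];L=np.hypot(*d);d/=L;print(L,d,np.arctan2(d[1],d[0]))
o=P["rear"][:2]+d*.18;print("mouth",o)
n=np.array([-d[1],d[0]])
for k,v in P.items():w=v[:2]-o;print(k,(w@d*1e3).round(1),(w@n*1e3).round(1))
np.set_printoptions(suppress=True,precision=3);print(camera_model("wrist"))
E
```

```text
slotF [0.4218 0.1184 0.095 ]
slotR [0.3093 0.1563 0.095 ]
rear [0.286  0.1635 0.095 ]
tabL [0.5041 0.1465 0.096 ]
tabR [0.4891 0.1018 0.096 ]
foot [0.5278 0.0827 0.09  ]
levEnd [0.5304 0.0414 0.088 ]
clip [0.3808 0.1414 0.101 ]
collar [0.4612 0.0973 0.095 ]
baseL [0.2929 0.2076 0.012 ]
0.11867739896536726 [ 0.94776711 -0.31896318] -0.3246353275695054
mouth [0.45656316 0.10605809]
slotF -36.9 0.6
slotR -155.5 0.6
rear -180.0 -0.0
tabL 32.2 53.5
tabR 32.2 6.4
foot 74.9 0.6
levEnd 90.6 -37.8
clip -83.1 9.3
collar 7.1 -6.8
baseL -187.5 44.0
{'intrinsics': array([[297.319,   0.   , 256.687],
       [  0.   , 297.319, 189.178],
       [  0.   ,   0.   ,   1.   ]]), 'T_tool_cam': array([[ 0.   , -0.964, -0.266,  0.072],
       [ 1.   ,  0.   , -0.   ,  0.   ],
       [ 0.   , -0.266,  0.964, -0.171],
       [ 0.   ,  0.   ,  0.   ,  1.   ]])}
```

The known sizes check out: the tab spans y 7..54, the foot is at x≈78, and the baseboard corner is at (-188,44). Next I turn the tool to the cradle's heading and hover over the tube.

```bash
python3 -m crank '[{"slide":[0,0,0],"dr":[0,0,1],"grip":-1},{"slide":[0,0,0],"dr":[0,0,1],"grip":-1},{"slide":[0,0,0],"dr":[0,0,1],"grip":-1},{"slide":[0,0,0],"dr":[0,0,1],"grip":-1},{"slide":[0,0,0],"dr":[0,0,1],"grip":-1},{"slide":[0,0,0],"dr":[0,0,1],"grip":-1},{"slide":[0,0,0],"dr":[0,0,0.517],"grip":-1},{"slide":[0,0,0],"dr":[0,0,0],"grip":-1}]' 15
python3 -m crank '[{"slide":[-0.1,-0.82,0],"dr":[0,0,0],"grip":-1},{"slide":[-0.1,-0.82,0],"dr":[0,0,0],"grip":-1},{"slide":[-0.1,-0.82,0],"dr":[0,0,0],"grip":-1},{"slide":[-0.1,-0.82,0],"dr":[0,0,0],"grip":-1},{"slide":[-0.1,-0.82,0],"dr":[0,0,0],"grip":-1},{"slide":[-0.1,-0.82,0],"dr":[0,0,0],"grip":-1},{"slide":[-0.1,-0.82,0],"dr":[0,0,0],"grip":-1},{"slide":[-0.1,-0.82,0],"dr":[0,0,0],"grip":-1},{"slide":[-0.1,-0.82,0],"dr":[0,0,0],"grip":-1},{"slide":[-0.1,-0.82,0],"dr":[0,0,0],"grip":-1},{"slide":[-0.1,-0.82,0],"dr":[0,0,0],"grip":-1},{"slide":[-0.1,-0.82,0],"dr":[0,0,0],"grip":-1},{"slide":[-0.1,-0.82,0],"dr":[0,0,0],"grip":-1},{"slide":[-0.1,-0.82,0],"dr":[0,0,0],"grip":-1},{"slide":[-0.1,-0.82,0],"dr":[0,0,0],"grip":-1},{"slide":[-0.1,-0.82,0],"dr":[0,0,0],"grip":-1},{"slide":[-0.1,-0.82,0],"dr":[0,0,0],"grip":-1},{"slide":[-0.1,-0.82,0],"dr":[0,0,0],"grip":-1},{"slide":[-0.1,-0.82,0],"dr":[0,0,0],"grip":-1},{"slide":[-0.1,-0.82,0],"dr":[0,0,0],"grip":-1}]'
python3 -m crank '[{"slide":[0,0,0],"dr":[0,0,0],"grip":-1},{"slide":[0,0,0],"dr":[0,0,0],"grip":-1},{"slide":[0,0,0],"dr":[0,0,0],"grip":-1}]'
python3 - <<'E'
from h import *
s=state();print(s["time"],s["tcp_pos"],s["tool_rot"])
im=capture("wrist");np.savez("w1.npz",im=im,p=s["tcp_pos"],q=s["tool_rot"])
cv2.imwrite("pics/w1.png",im[:,:,::-1])
E
```

```text
time: 0.9
tcp_pos: [0.254, -0.5155, 0.2141]
tool_rot: [-0.0, 0.987, -0.161, -0.0]
contact_force: [-0.5, 0.4, 0.9]
width: 0.998
finger_force: 0.0
time: 2.9
tcp_pos: [0.3872, 0.133, 0.2145]
tool_rot: [0.0, 0.987, -0.16, 0.0]
contact_force: [0.0, -1.0, 0.6]
width: 1.004
finger_force: 0.0
time: 3.2
tcp_pos: [0.3871, 0.1309, 0.2145]
tool_rot: [0.0, 0.987, -0.161, -0.0]
contact_force: [-0.6, -0.5, 0.9]
width: 0.999
finger_force: 0.0
3.2 [0.38710511 0.13085046 0.21445036] [ 2.22625164e-04  9.86883911e-01 -1.61431327e-01 -1.51621901e-04]
```

View pics/w1.png

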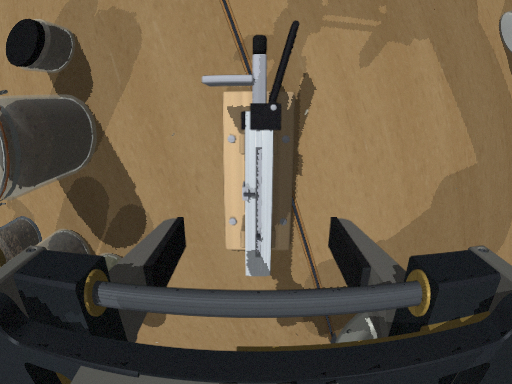

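The wrist view looks straight down on the tube. The slot runs from (260,148) to (258,243), the clip is near (250,193), the pin near (258,237), the tab at (228,80) and the lever tip at (295,25). I'll enlarge the slot area.

```bash
python3 - <<'E'
import cv2
b=cv2.imread("pics/w1.png")[140:260,225:295]
cv2.imwrite("pics/w1c.png",cv2.resize(b,None,fx=5,fy=5,interpolation=cv2.INTER_CUBIC))
E
```

```text
(no output)
```

View pics/w1c.png

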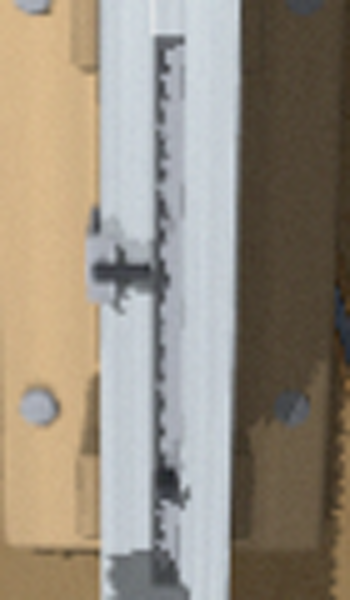

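The clip's line is at crop (120,270) and the pin at about (168,478). I'll cast both, plus the tab, collar and lever.

```bash
cat >> h.py <<'E'
from scipy.spatial.transform import Rotation as Rn
def wcast(px,z,p,q):
    m=camera_model("wrist");K=m["intrinsics"];T=m["T_tool_cam"]
    v=(np.array(px)-K[:2,2])/K[0,0];r=np.hypot(*v);d=np.r_[v/r*np.sin(r),np.cos(r)]
    R=Rn.from_quat(np.r_[q[1:],q[0]]).as_matrix()
    c=p+R@T[:3,3];d=R@T[:3,:3]@d
    return c+d*(z-c[2])/d[2]
o=np.array([.45656,.10606]);d=np.array([.94777,-.31896]);n=np.array([.31896,.94777])
def cr(P):w=P[:2]-o;return np.round([w@d*1e3,w@n*1e3],1)
E
python3 - <<'E'
from h import *
w=np.load("w1.npz");f=lambda u,v,z:wcast((u,v),z,w["p"],w["q"])
g=lambda u,v:(225+(u-2)/5,140+(v-2)/5)
for k,(u,v),z in[("clip",g(120,270),.1),("pin",g(167,476),.101),("slotF",g(170,38),.095),("slotR",g(166,580),.095),("tubeL",g(100,300),.095),("tubeR",g(236,300),.095),("tabinL",(205,83),.096),("tabinR",(252,83),.096),("foot",(260,36),.09),("levtip",(296,22),.088),("rear",(258,275),.095),("tabtop",(228,79),.096)]:
    print(k,cr(f(u,v,z)))
print("tcp",cr(w["p"]))
E
```

```text
clip [-83.9   7.4]
pin [-128.5   -2. ]
slotF [-38.   -2.5]
slotR [-156.4   -1.9]
tubeL [-91.8  11.7]
tubeR [-91.8 -16.1]
tabinL [25.8 49.3]
tabinR [24.8  3.9]
foot [73.4 -3.8]
levtip [ 90.  -39.7]
rear [-181.7   -2.2]
tabtop [29.  26.9]
tcp [-73.7   1.3]
```

```bash
python3 -m crank '[{"slide":[0.705,0.05,0],"dr":[0,0,0],"grip":-1},{"slide":[0.705,0.05,0],"dr":[0,0,0],"grip":-1},{"slide":[0.705,0.045,0],"dr":[0,0,0],"grip":-1},{"slide":[0,0,0],"dr":[0,0,0],"grip":-1},{"slide":[0,0,0],"dr":[0,0,0],"grip":-1},{"slide":[0,0,0],"dr":[0,0,0],"grip":-1}]'
python3 - <<'E'
from h import *
s=state();print(cr(s["tcp_pos"]))
im=capture("wrist");np.savez("w2.npz",im=im,p=s["tcp_pos"],q=s["tool_rot"])
cv2.imwrite("pics/w2.png",cv2.resize(im[80:280,150:400,::-1],None,fx=3,fy=3,interpolation=cv2.INTER_CUBIC))
E
```

```text
time: 3.85
tcp_pos: [0.4649, 0.0989, 0.2146]
tool_rot: [-0.0, 0.987, -0.162, -0.0]
contact_force: [0.2, 0.6, 0.7]
width: 1.002
finger_force: 0.0
[10.2 -4.1]
```

View pics/w2.png

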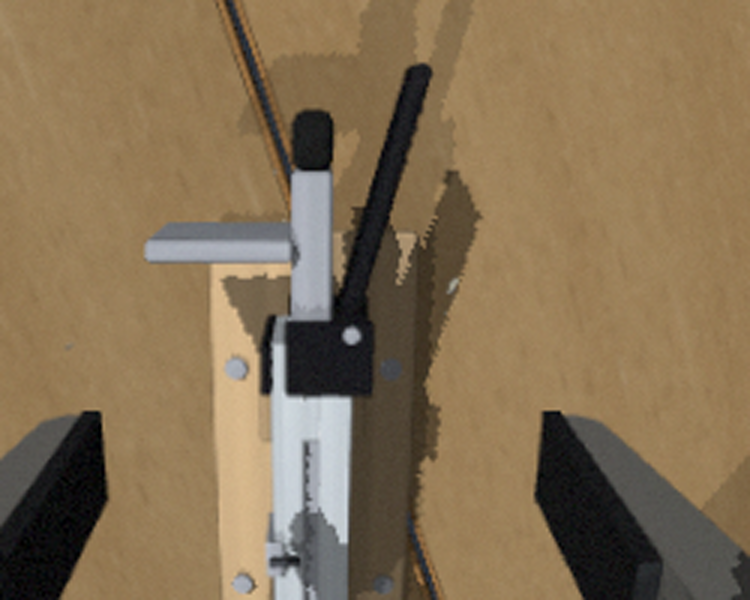

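From above, the tab's inner top edge is at crop row 262 (x 147..290). The leg's sides are at x≈292 and 332, and the clip line is at (283,562). The fingers line up either side.

```bash
python3 - <<'E'
from h import *
w=np.load("w2.npz")
g=lambda u,v:(150+(u-1)/3,80+(v-1)/3)
for k,u,v,z in[("tabL",147,262,.096),("tabR",290,262,.096),("legL",292,200,.09),("legR",332,200,.09),("pivot",351,335,.1),("clip",283,562,.1),("tubeL",273,440,.095),("tubeR",352,440,.095),("foot",312,111,.09),("levtip",420,65,.088)]:
    print(k,cr(wcast(g(u,v),z,w["p"],w["q"])))
E
```

```text
tabL [26.4 52.2]
tabR [26.2  4.2]
legL [46.1  3.6]
legR [46.1 -9.7]
pivot [  2.3 -16. ]
clip [-84.4   7.9]
tubeL [-37.6  10.9]
tubeR [-37.6 -16.9]
foot [75.7 -3.1]
levtip [ 91.3 -38.6]
```

```bash
python3 -m crank '[{"slide":[0,0.035,0.7],"dr":[0,0,0],"grip":-1},{"slide":[0,0,0.7],"dr":[0,0,0],"grip":-1},{"slide":[0,0,0.7],"dr":[0,0,0],"grip":-1},{"slide":[0,0,0.7],"dr":[0,0,0],"grip":-1},{"slide":[0,0,0.6],"dr":[0,0,0],"grip":-1},{"slide":[0,0,0.55],"dr":[0,0,0],"grip":-1},{"slide":[0,0,0],"dr":[0,0,0],"grip":-1},{"slide":[0,0,0],"dr":[0,0,0],"grip":-1},{"slide":[0,0,0],"dr":[0,0,0],"grip":-1}]'
python3 -c "
from h import *
print(cr(state()['tcp_pos']))"
python3 -m crank '[{"slide":[0.05,0,0],"dr":[0,0,0],"grip":-1},{"slide":[0.05,0,0],"dr":[0,0,0],"grip":-1},{"slide":[0.05,0,0],"dr":[0,0,0],"grip":-1},{"slide":[0.05,0,0],"dr":[0,0,0],"grip":-1},{"slide":[0,0,0],"dr":[0,0,0],"grip":-1}]'
python3 -c "
from h import *
s=state();print(cr(s['tcp_pos']),s['contact_force'][:2]@d)"
```

```text
time: 4.8
tcp_pos: [0.4663, 0.0978, 0.0583]
tool_rot: [-0.0, 0.987, -0.161, 0.001]
contact_force: [-0.2, 0.1, -0.5]
width: 0.999
finger_force: 0.0
[11.8 -4.7]
time: 5.3
tcp_pos: [0.4726, 0.0953, 0.0566]
tool_rot: [-0.0, 0.987, -0.161, -0.0]
contact_force: [-1.8, 1.8, 1.5]
width: 1.002
finger_force: 1.3
[18.6 -5.1] -2.2832737939549643
```

Contact registers at TCP x≈18. Next I draw the leg about 43 mm in gentle steps, then check with the pictures.

```bash
python3 -m crank '[{"slide":[0.1,0,0],"dr":[0,0,0],"grip":-1},{"slide":[0.1,0,0],"dr":[0,0,0],"grip":-1},{"slide":[0.1,0,0],"dr":[0,0,0],"grip":-1},{"slide":[0.1,0,0],"dr":[0,0,0],"grip":-1},{"slide":[0.1,0,0],"dr":[0,0,0],"grip":-1},{"slide":[0.1,0,0],"dr":[0,0,0],"grip":-1},{"slide":[0.1,0,0],"dr":[0,0,0],"grip":-1},{"slide":[0.1,0,0],"dr":[0,0,0],"grip":-1},{"slide":[0.1,0,0],"dr":[0,0,0],"grip":-1},{"slide":[0.1,0,0],"dr":[0,0,0],"grip":-1},{"slide":[0.1,0,0],"dr":[0,0,0],"grip":-1},{"slide":[0,0,0],"dr":[0,0,0],"grip":-1},{"slide":[0,0,0],"dr":[0,0,0],"grip":-1},{"slide":[0,0,0],"dr":[0,0,0],"grip":-1}]'
python3 - <<'E'
from h import *
s=state();print(cr(s['tcp_pos']),s['contact_force'][:2]@d)
t=capture("top");c=capture("scene")
cv2.imwrite("pics/t3.png",t[:,:,::-1]);cv2.imwrite("pics/s3.png",c[:,:,::-1])
A=cv2.resize(t[195:310,165:245,::-1],None,fx=5,fy=5,interpolation=cv2.INTER_CUBIC)
B=cv2.resize(c[205:300,245:325,::-1],None,fx=5,fy=5,interpolation=cv2.INTER_CUBIC)
B=cv2.copyMakeBorder(B,0,100,0,0,cv2.BORDER_CONSTANT)
cv2.imwrite("pics/ts3.png",np.hstack([A,B]))
E
```

```text
time: 6.7
tcp_pos: [0.5143, 0.081, 0.0565]
tool_rot: [0.0, 0.987, -0.161, -0.0]
contact_force: [-5.0, 0.6, -0.9]
width: 1.0
finger_force: 2.0
[62.7 -5.3] -4.937454126439725
```

View pics/ts3.png

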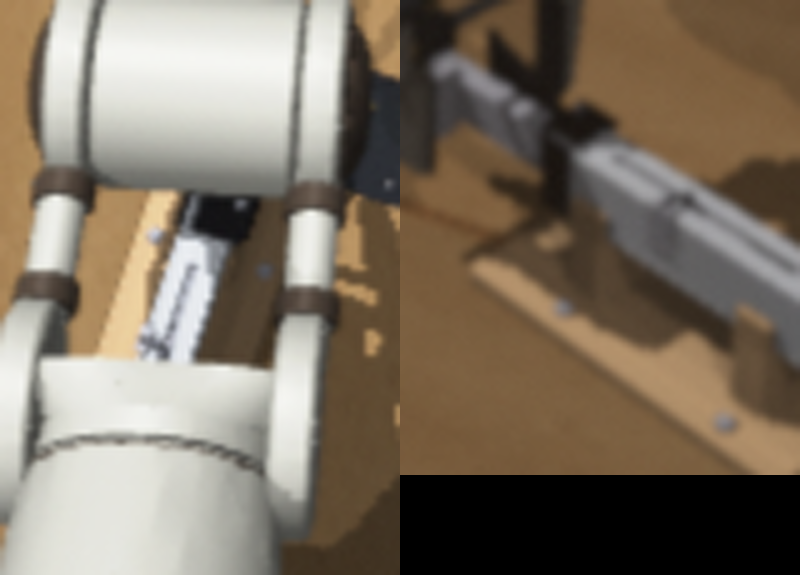

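Both views show the pin next to the clip. I'll zoom in close on both, with the computed pin positions marked.

```bash
python3 - <<'E'
from h import *
def proj(n,P):
    m=camera_model(n);x=m["intrinsics"]@(m["R"]@P+m["t"]);return x[:2]/x[2]
def W(x,y,z):return np.r_[o+x*1e-3*d+(y-1.5)*1e-3*n,z]
out=[]
for f,nm,x0,y0,w,h in[("t3","top",185,250,25,19),("scene0","scene",362-0-0,0,0,0)][:1]+[("s3","scene",285,232,55,30),("scene0","scene",285,232,55,30)]:
    a=cv2.imread(f"pics/{f}.png")[y0:y0+h,x0:x0+w];k=400/w if nm=="scene" else 12
    out.append(cv2.resize(a,None,fx=k,fy=k,interpolation=cv2.INTER_CUBIC))
    if f!="scene0":
        for t in(0,40,44,46,48):print(nm,t,((proj(nm,W(-130+t,0,.101))-[x0,y0]+.5)*k).round(1),((proj(nm,W(-130+t,0,.095))-[x0,y0]+.5)*k).round(1))
        print("clip",((proj(nm,W(-83,10,.1))-[x0,y0]+.5)*k).round(1))
    print(out[-1].shape)
H=sum(i.shape[0] for i in out[1:]);col=np.vstack(out[1:]);t=np.zeros((H,300,3),np.uint8);t[:out[0].shape[0]]=out[0]
cv2.imwrite("pics/z.png",np.hstack([t,col[:, :400]]))
E
```

```text
top 0 [101.9 379.5] [105.5 375. ]
top 40 [157.3 208.4] [160.6 204.8]
top 44 [162.8 191.3] [166.1 187.9]
top 46 [165.6 182.8] [168.9 179.4]
top 48 [168.3 174.3] [171.6 170.9]
clip [125.3 164.6]
(228, 300, 3)
scene 0 [227.7 138.5] [226.5 152.6]
scene 40 [136.   81.8] [135.1  95.7]
scene 44 [127.1  76.2] [126.2  90.2]
scene 46 [122.6  73.5] [121.8  87.4]
scene 48 [118.2  70.7] [117.3  84.6]
clip [100.   87.5]
(218, 400, 3)
(218, 400, 3)
```

View pics/z.png

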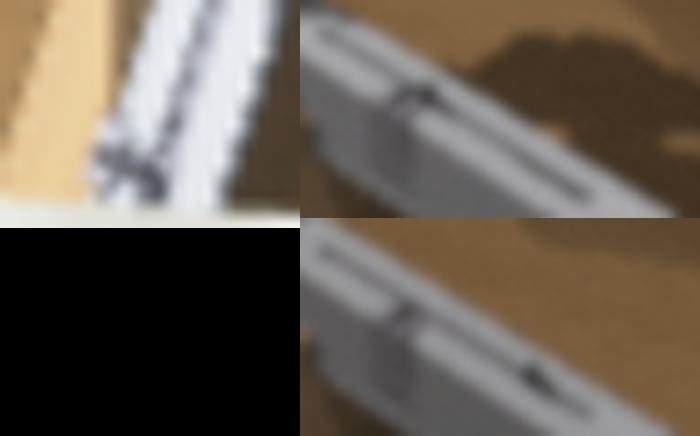

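The pin is about 2–3 mm short of the clip's line in both views, so I advance 2.4 mm, dwell, then squeeze.

```bash
python3 -m crank '[{"slide":[0.06,0,0],"dr":[0,0,0],"grip":-1},{"slide":[0,0,0],"dr":[0,0,0],"grip":-1},{"slide":[0,0,0],"dr":[0,0,0],"grip":-1},{"slide":[0,0,0],"dr":[0,0,0],"grip":-1},{"slide":[0,0,0],"dr":[0,0,0],"grip":-1}]' 12
python3 -c "
from h import *
s=state();print(cr(s['tcp_pos']),s['contact_force'][:2]@d)"
python3 -m crank '[{"slide":[0,0,0],"dr":[0,0,0],"grip":-0.5},{"slide":[0,0,0],"dr":[0,0,0],"grip":-0.2},{"slide":[0,0,0],"dr":[0,0,0],"grip":0.1},{"slide":[0,0,0],"dr":[0,0,0],"grip":0.3},{"slide":[0,0,0],"dr":[0,0,0],"grip":0.45},{"slide":[0,0,0],"dr":[0,0,0],"grip":0.6},{"slide":[0,0,0],"dr":[0,0,0],"grip":1},{"slide":[0,0,0],"dr":[0,0,0],"grip":1},{"slide":[0,0,0],"dr":[0,0,0],"grip":1},{"slide":[0,0,0],"dr":[0,0,0],"grip":1}]' 12
python3 - <<'E'
from h import *
s=state();print(cr(s['tcp_pos']),s['contact_force'][:2]@d,s['contact_force'][:2]@n,s['width'],s['width']*92)
c=capture("scene");t=capture("top");w=capture("wrist")
a=cv2.imread("pics/s3.png")
z=lambda im:cv2.resize(im[232:262,285:340],(400,218),interpolation=cv2.INTER_CUBIC)
col=np.vstack([z(c[:,:,::-1]),z(a)])
W=cv2.resize(w[40:260,170:350,::-1],(357,436),interpolation=cv2.INTER_CUBIC)
cv2.imwrite("pics/f.png",np.hstack([W,col]))
E
```

```text
time: 7.3
tcp_pos: [0.5165, 0.0803, 0.0565]
tool_rot: [0.0, 0.987, -0.161, -0.0]
contact_force: [-4.3, -1.1, -3.0]
width: 0.998
finger_force: 2.0
[65.  -5.3] -3.720722389042845
time: 8.3
tcp_pos: [0.517, 0.0804, 0.0568]
tool_rot: [-0.0, 0.987, -0.162, 0.0]
contact_force: [-2.9, 3.3, 0.0]
width: 0.236
finger_force: 12.9
[65.5 -5. ] -3.826905403091218 2.182089223396317 0.23591457825286097 21.70414119926321
```

View pics/f.png

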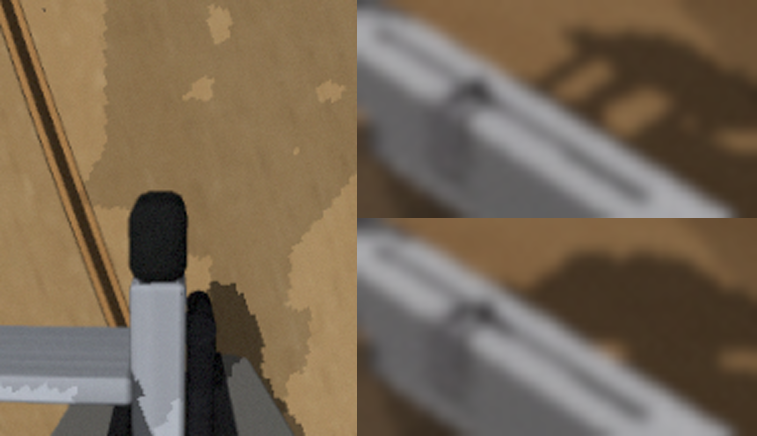

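The wrist view shows the lever lying flat beside the leg at (205,360) and the opening is 21.7 mm, against 22 mm when shut. The pin at scene crop (120,90) sits on the clip's line, expected near (121,89). The grip is 12.9 N and the leg still pushes back with about 3.8 N.

```bash
python3 -c "
from workcell import *
print(finish_job())"
```

```text
the job is handed in; nothing more can be done
None
```

I handed the job in with the leg drawn out so its pin stands at the clip's line (about 1 mm off by the pictures), the lever pinched shut against the leg (opening 21.7 mm, grip about 13 N), and the leg still held by its tab; no verdict came back.

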